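# Clear the mug off the contact grill and hold its lid half open

### The arm

A 6-joint arm with a two-finger parallel gripper is mounted at the origin on the work surface. World frame = base frame: x ahead of the robot, y to its left, z up, the work surface at z = 0. Lengths are in mm, angles in degrees, forces in N, time in s.
With the tool pointing down it reaches from about 300 to 850 mm from the base axis. Payload 4.2 kg.
Tool frame: the origin (TCP) lies between the finger pads; the fingertips stand 14 mm ahead of it and the grasp point (between the pads) lies 5 mm behind it; z points along the fingers, y is the line along which they close (so a half turn about z gives the same grasp; the last joint's range is limited). The gripper opens to 91 mm and grips with 3 to 60 N. Pads are 32 mm wide; open, the fingers measure 118 mm over their backs; the gripper's body (76 mm by 178 mm) begins 60 mm behind the grasp point.
Start: joints at [-66.692, 18.312, 89.639, -0, 72.044, -1.146], TCP at [238.032, -523.434, 227.976] pointing down, gripper open.
Joint ranges: [-177.97, 177.97], [-48.28, 115.42], [12.27, 149.76], [-77.06, 257.06], [2.81, 150.46], [-146.56, 146.56]. Speed limits (degrees/s): [147.25, 147.25, 180, 180, 180, 180].

### API

Orientations are given as [roll, pitch, yaw] about the fixed x, y, z axes, in that order (R = Rz(yaw) Ry(pitch) Rx(roll)).
In Python, from workcell import * gives the robot as it stands. The module is installed in compiled form; this text tells all that it offers.
- The arm moves only by the tool send_rows, never from a script. Its argument "deltas" is a list of rows, each a list of 2 entries, a list of its own where there are three numbers: the shift along the tool's x, y, z normalised to -1 to 1, where 1 is 0.5 m, then the turn, a rotation vector about the tool's x, y, z normalised to -1 to 1, where 1 is 0.5 rad. A call has 1 to 10 rows; each row shifts and turns the commanded pose from where the row before left it, along the tool's axes as they then stand; what a row does not reach is not made up. A row lasts 1/10 s, in which the tool goes at most 50 mm and 8.59 degrees, less where a joint would pass 70% of its speed; a pose out of reach is approached as far as the arm can. A call with a number of a shift or a turn outside -1 to 1 is refused whole. A call with a gripper value outside its range is refused whole. "grip" is the closure, from 0 (fully open) to 1 (shut), set as the call begins (left out, the last holds). The fingers move at their own pace and stop on an object; "grip_force" is the grip in N (left out, the last holds). Time passes only in rows, so rows that do not move let the fingers close. It gives the time, the measured TCP pose, the force, the opening and the grip force at its end, in the units of the state.
- state(): the state, without advancing time (a new reading comes with each control period).
- grab_frame(name): name is "scene" or "side" or "wrist"; returns the picture (384x512x3 uint8, red, green, blue); there is no depth.
- calibration(name): a dict with "mtx" (3x3 intrinsics, pixels), "R" (3x3) and "t" (3): a world point X has camera coordinates R X + t. Camera axes: x right, y down, z forward; pixel columns grow to the right and rows downward; lengths in mm; the calibration is good to about 2 mm. The wrist camera is an equidistant fisheye: a pixel r from the principal point sees the ray r / f radians off the axis. A picture is of the moment at which its call begins: read the wrist's pose just before it. calibration takes no time and is no camera call; for the wrist camera it gives the pose at the moment of the call.
- job_done(): hands the job in; it is judged then, once.
Trained networks look in the newest picture that a camera, given by its name, has taken for a name from the list of things; names that differ only in an ending like _2 or _b are one class to them, and where a whole thing is asked for, a point or a joint stands for the part that bears it (a point fixed in the world has none). Each returns a list of dicts, best first, with "p" (0 to 1); they miss things now and then, are a little off and sometimes report something else, mostly with a low value. They report only what shows in the picture. A call takes as long as a camera call. They do not tell look-alikes from the thing itself.
- trace(camera, label): "pixels" (384x512 bool, what is visible of it) and "bbox" ([left, top, width, height] in pixels, round what is visible of it).
The state is a dict: "time_s": time; "qpos": joint angles; "qvel": joint speeds; "effort": joint torques, N m; "ee_pos": TCP position; "ee_rot": TCP orientation; "force": force on the tool from outside, world axes, zero at the start; "torque": the same for the moment, N m; "gripper_width": finger opening in mm; "gripper_force": force on a finger pad.
Only numpy, scipy, OpenCV 4.12 (cv2) and the standard library are available. Lean on these libraries where they do the work, as an engineer would, in place of code of your own. Each camera call takes 0.05 s, during which the arm holds its last target. There are 200 camera calls.

### The job

Somebody has left the red mug on the lid of the contact grill: take it off and set it down, without dropping it, upright and wholly on the grey drying mat on the drainer. Then lift the grill's lid to 45 degrees and keep holding it there so that I can get at the plates: the lid falls shut by itself, so finish while holding it and never let it drop. Leave everything else where it stands.

Things in the scene. Friction and masses are not known exactly. Their poses are not given: they have to be found in the camera images.
- grill: Contact grill (sandwich press), black and brushed steel, 250 mm wide (its y), 220 mm deep (its x), 100 mm high when shut; stands fast on the worktop. Origin: centre of its underside. Its front with the handle bar is its -x side (roughly towards the robot), the hinge at its +x side, z up. The shut lid's flat steel top is level, 100 mm above the worktop.
- lid (a joint): Angle of the grill's lid in rad: 0 shut (level), grows as the lid opens upward, 0.785 is 45 degrees, stop at 1.75. Lid about 0.8 kg (0.6 to 1.1): it takes some 2 to 5 N straight up at the handle bar; it falls shut when let go below vertical.
- lid_bar (a point): Middle of the lid's handle bar: round, black, 18 mm thick, along the grill's y, on two steel arms 90 mm to either side; 46 mm free between bar and lid, open above and below. Shut: axis 78 mm above the worktop, 165 mm in front of the grill's centre; it swings about the hinge, radius 283 mm. Can be pinched from above, across the bar; it turns in the fingers as the lid rises.
- lid_hinge (a point): Middle of the lid's hinge line, which is parallel to the grill's y axis; 118 mm behind the grill's centre (its +x), 62 mm above the worktop.
- mug: Red mug standing upright on the shut lid: 64 mm across, 85 mm tall, wall 4 mm, 0.24 kg, handle on its own +y side sticking out about 30 mm. Origin: centre of its underside; z up.
- mat: Grey drying mat, fixed on the steel drainer to the right of the grill: 220 mm (its x) by 180 mm (its y), 5 mm thick; its top is 9 mm above the worktop. Origin: centre of its underside.
- soap_bottle: Bystander, leave alone: green washing-up bottle, 54 mm across, 160 mm tall, on the drainer; origin: centre of its underside.
- pastry_brush: Bystander, leave alone: wooden-handled pastry brush lying on the drainer, about 230 mm long; origin: at its underside, mid-length.
- plate: Bystander, leave alone: white side plate, 170 mm across, 18 mm high, left of the grill; origin: centre of its underside.
- blue_mug: Bystander, leave alone: blue mug, 72 mm across, 90 mm tall, left of the grill; origin: centre of its underside.
- jar: Bystander, leave alone: amber jar with yellow cap, 68 mm across, 100 mm tall, left of the grill; origin: centre of its underside.
- pepper_mill: Bystander, leave alone: dark wooden pepper mill, 52 mm across, 130 mm tall, left of the grill; origin: centre of its underside.
- spatula: Bystander, leave alone: wooden spatula lying on the worktop at the left, 240 mm long; origin: at its underside, mid-length.
Mind the look-alikes: they are no part of the job. There is more than one size of the mug; the job needs the middle-sized.

How it is judged (in metres and radians):
On the way, in this order (a step that is already met when the one before it is completed fails the run):
1. the mug stands upright on the drying mat, let go and at rest, while the lid is still shut (x of mug in the frame of mat between -0.085 and 0.085 m and y of mug in the frame of mat between -0.065 and 0.065 m and z of mug in the frame of mat between 0 and 0.01 m and angle between mug's own z axis and vertical below 0.15 rad and linear speed of mug below 0.03 m/s and contact force between the arm and mug below 0.05 N and value of joint lid below 0.1 rad), for 0.2 s.
2. the lid is held at 45 degrees by the fingers (value of joint lid between 0.68 and 0.89 rad and contact force between the fingers and lid above 1 N), for 0.3 s.
At the end, for the whole second after the job is handed in: The lid is at 45 degrees (39 to 51), still, held by the fingers; the mug stands upright and wholly on the mat (its centre within 85 mm and 65 mm of the mat's centre along the mat's x and y), untouched; every bystander is within 30 mm of where it stood (all of step 2 and x of mug in the frame of mat between -0.085 and 0.085 m and y of mug in the frame of mat between -0.065 and 0.065 m and z of mug in the frame of mat between 0 and 0.01 m and angle between mug's own z axis and vertical below 0.15 rad and linear speed of mug below 0.03 m/s and contact force between the arm and mug below 0.05 N and velocity of joint lid between -0.1 and 0.1 rad/s and contact force between mug and lid below 0.05 N and distance of each of soap_bottle, pastry_brush, plate, blue_mug, jar, pepper_mill, spatula from where it was at the start of the episode below 0.03 m); the arm keeps its last pose, push and grip.
It fails at once if the mug is dropped or thrown (moves faster than 0.6 m/s with no finger on it) (linear speed of mug above 0.6 m/s and contact force between the fingers and mug below 0.05 N).
It fails at once if the mug is tipped over (angle between mug's own z axis and vertical above 0.7 rad).
It fails at once if the lid is let drop (closes faster than 2 rad/s) (velocity of joint lid below -2 rad/s).
It fails at once if a bystander is pushed away (more than 50 mm) (distance of any of soap_bottle, pastry_brush, plate, blue_mug, jar, pepper_mill, spatula from where it was at the start of the episode above 0.05 m).
It also fails if it takes over 58 s, if anything falls off the work surface, if the arm or the gripper's body presses on something with over 40 N, if the wrist force passes 120 N, or if a joint passes its speed limit or range.

## Working session

There is one attempt and no reset: what is moved stays moved. The work goes in short steps, Python scripts to look and compute and a tool call to move; the robot and the scene stay as the last step left them, time stands still between calls to the robot, and variables do not carry over. Pictures are saved under pics/ and viewed, at most 10 in all, crops included, and the job is handed in when it is done.

Besides the shell and the picture viewer there is one more tool, called after ">>>" as name(argument=value, ...) on one line, values as JSON. send_rows: Moves the arm, as the interface text tells. Scaled input: -1 to 1 covers 0.5 m each way for a shift and 0.5 rad each way for a turn. Its arguments: {"type":"object","properties":{"deltas":{"type":"array","items":{"type":"array"}},"grip":{"type":"number"},"grip_force":{"type":"number"}},"required":["deltas"]}

```bash
mkdir -p pics
cat > h.py <<'E'
from workcell import *
import numpy as np, cv2
def snap(n,f):
    im=grab_frame(n); cv2.imwrite(f'pics/{f}.png',im[:,:,::-1]); return im
def ray(n,u,v):
    c=calibration(n);K=np.array(c['mtx']);R=np.array(c['R']);t=np.array(c['t'])
    d=np.linalg.solve(K,[u,v,1]); 
    if n=='wrist':
        r=np.hypot(d[0],d[1]); d=np.array([d[0]/r*np.sin(r),d[1]/r*np.sin(r),np.cos(r)])
    return -R.T@t, R.T@d
def atz(n,u,v,z):
    o,d=ray(n,u,v); return o+d*(z-o[2])/d[2]
def proj(n,X):
    c=calibration(n);p=np.array(c['mtx'])@(np.array(c['R'])@np.array(X,float)+np.array(c['t'])); return p[:2]/p[2]
E
python3 - <<'E'
from h import *
a=snap('scene','a');b=snap('side','b')
cv2.imwrite('pics/ab.png',cv2.resize(np.vstack([a,b])[:,:,::-1],None,fx=.78,fy=.78))
print(state())
for n in('scene','side'):
  for l in('mug','mat','grill','lid_bar','soap_bottle','pastry_brush'):
    for d in trace(n,l)[:4]:
      m=d['pixels'];ys,xs=np.nonzero(m); print(n,l,round(d['p'],2),d['bbox'],xs.mean().round(1),ys.mean().round(1))
E
```

```text
{'time_s': 0.1, 'qpos': array([-6.66945357e+01,  1.83454083e+01,  8.96991739e+01, -1.57663234e-03,
        7.20438287e+01, -1.14410578e+00]), 'qvel': array([ 0.0492005 , -0.07433948, -0.11595211, -0.08701436,  0.08966833,
       -0.18653588]), 'effort': array([-9.44836283e-04, -4.13332880e+01, -2.32508844e+01,  7.28461845e-02,
        4.21868975e-02, -5.02653040e-05]), 'ee_pos': array([ 237.82695333, -523.03701541,  227.23174184]), 'ee_rot': array([-1.79911577e+02, -2.66520342e-04,  2.44500571e+01]), 'force': array([-0.41302233, -0.58676584, -0.45520013]), 'torque': array([0.00600238, 0.013486  , 0.06599424]), 'gripper_force': 0.0, 'gripper_width': 90.9228690175934}
scene mug 0.88 [268.3, 198.3, 19.0, 37.2] 276.2 216.6
scene mug 0.82 [326.4, 246.9, 11.9, 28.7] 333.0 259.5
scene mug 0.8 [190.9, 175.2, 39.0, 39.8] 213.8 195.3
scene mug 0.28 [209.9, 184.3, 123.2, 100.6] 270.4 233.0
scene mat 0.82 [180.7, 126.0, 70.6, 44.9] 216.5 148.8
scene grill 0.81 [212.4, 178.6, 119.3, 109.1] 270.1 233.2
scene grill 0.19 [147.7, 163.1, 45.3, 30.4] 172.9 179.5
scene lid_bar 0.82 [219.4, 181.9, 108.0, 89.4] 268.5 230.2
scene soap_bottle 0.83 [165.0, 93.4, 17.5, 38.4] 172.6 115.3
scene pastry_brush 0.95 [147.3, 158.8, 45.6, 36.3] 171.9 178.9
side mug 0.69 [268.3, 246.0, 19.3, 20.6] 276.6 257.0
side mug 0.59 [193.5, 168.8, 36.0, 26.5] 214.0 180.1
side mug 0.56 [223.4, 184.5, 26.5, 34.3] 238.5 202.5
side mat 0.7 [191.6, 186.4, 106.1, 59.6] 239.0 218.2
side mat 0.67 [225.2, 144.0, 55.3, 36.0] 250.9 161.3
side lid_bar 0.67 [197.0, 186.5, 98.4, 61.5] 238.5 218.3
side soap_bottle 0.85 [224.9, 111.1, 12.7, 33.7] 229.5 128.8
side pastry_brush 0.73 [189.3, 153.7, 14.6, 27.9] 198.0 167.8
```

View pics/a.png

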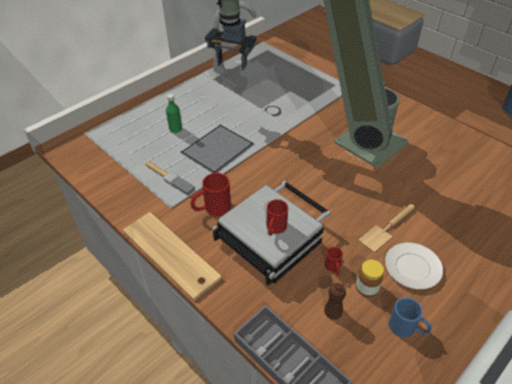

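View pics/b.png

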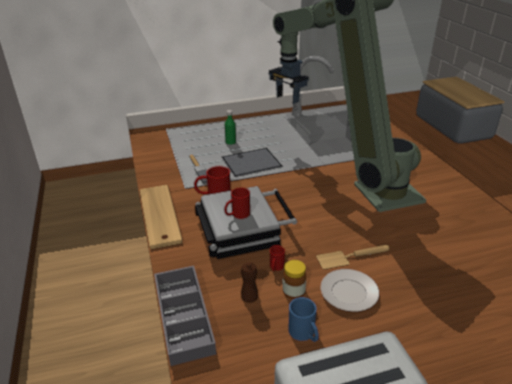

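Run:
```python
from h import *
def tri(a,b):
    (o1,d1),(o2,d2)=ray('scene',*a),ray('side',*b)
    s=np.linalg.lstsq(np.c_[d1,-d2],o2-o1,rcond=None)[0]
    p,q=o1+d1*s[0],o2+d2*s[1]; return ((p+q)/2).round(0),np.linalg.norm(p-q).round(1)
print('mug',tri((276.2,216.6),(238.5,202.5)))
print('mugz',atz('scene',277,217,142).round(0),atz('side',241,202,142).round(0))
print('mat',atz('scene',216.5,148.8,9),atz('side',250.9,161.3,9))
print('bar ends',[atz('scene',u,v,78).round(0) for u,v in((283,187),(326,212))],[atz('side',u,v,78).round(0) for u,v in((278,194),(292,222))])
print('lid corners',[atz('scene',u,v,100).round(0) for u,v in((218,226),(270,188),(324,230),(272,268))])
print('bigmug',tri((213.8,195.3),(214,180.1)))
print('soap',tri((172.6,115.3),(229.5,128.8)))
print('brush',atz('scene',172,179,5).round(0))
for n in('scene','side'):
  grab_frame(n)
  for d in trace(n,'mat'):
    c=max(cv2.findContours(d['pixels'].astype(np.uint8),0,2)[0],key=cv2.contourArea)
    q=cv2.approxPolyDP(c,6,True)[:,0]; print(n,round(d['p'],2),[atz(n,u,v,9)[:2].round(0) for u,v in q])
c=calibration('wrist');print(np.round(c['mtx'],1),(-np.array(c['R']).T@c['t']).round(1),np.round(c['R'],2))
```

```text
mug (array([629.,  92., 148.]), np.float64(0.2))
mugz [625.  91. 142.] [619.  83. 142.]
mat [ 455.89332689 -382.1107493     9.        ] [ 448.40207163 -383.81303529    9.        ]
bar ends [array([475., -22.,  78.]), array([459., 149.,  78.])] [array([455., -13.,  78.]), array([465., 158.,  78.])]
lid corners [array([750., -33., 100.]), array([525., -34., 100.]), array([535., 201., 100.]), array([743., 187., 100.])]
bigmug (array([ 664., -148.,   92.]), np.float64(10.7))
soap (array([ 489., -595.,   71.]), np.float64(3.4))
brush [ 674. -375.    5.]
scene 0.92 [array([ 344., -310.]), array([ 361., -481.]), array([ 566., -458.]), array([ 538., -292.])]
side 0.96 [array([ 337., -306.]), array([ 350., -489.]), array([ 557., -468.]), array([ 549., -289.])]
[[297.3   0.  253.9]
 [  0.  297.3 195.8]
 [  0.    0.    1. ]] [ 316.2 -487.4  386.2] [[ 0.41 -0.91  0.  ]
 [-0.87 -0.4   0.3 ]
 [-0.27 -0.12 -0.95]]
```

>>> send_rows(deltas=[[[0, 0, -0.06], [0, 0, 0.2845]], [[0, 0, -0.06], [0, 0, 0.2845]], [[0, 0, -0.06], [0, 0, 0.2845]], [[0.04, -0.08, 0], [0, 0, 0]], [[0.04, -0.08, 0], [0, 0, 0]], [[0.04, -0.08, 0], [0, 0, 0]], [[0.04, -0.08, 0], [0, 0, 0]], [[0.04, -0.08, 0], [0, 0, 0]], [[0.04, -0.08, 0], [0, 0, 0]], [[0.04, -0.08, 0], [0, 0, 0]]], grip=0)

```text
time_s: 1.9
ee_pos: [378.4, -241.7, 318.2]
ee_rot: [180.0, -0.0, -0.0]
force: [1.7, -0.4, 0.3]
gripper_width: 90.7
gripper_force: 0.0
```

>>> send_rows(deltas=[[[0.04, -0.08, 0], [0, 0, 0]], [[0.04, -0.08, 0], [0, 0, 0]], [[0.04, -0.08, 0], [0, 0, 0]], [[0.04, -0.08, 0], [0, 0, 0]], [[0.04, -0.08, 0], [0, 0, 0]], [[0.04, -0.08, 0], [0, 0, 0]], [[0.04, -0.08, 0], [0, 0, 0]], [[0.02, -0.04, 0], [0, 0, 0]], [[0, 0, 0], [0, 0, 0]]])

```text
time_s: 2.8
ee_pos: [529.0, 59.2, 317.4]
ee_rot: [-180.0, 0.0, 0.2]
force: [-0.2, -0.2, -0.8]
gripper_width: 91.1
gripper_force: 0.0
```

Run:
```python
from h import *
s=state();print(s['time_s'],s['ee_pos'],s['ee_rot'],s['qpos'],s['force'])
a=snap('wrist','w1')
for l in('mug','lid_bar','grill'):
    for d in trace('wrist',l)[:3]:
      ys,xs=np.nonzero(d['pixels']); print(l,round(d['p'],2),d['bbox'],xs.mean().round(1),ys.mean().round(1))
```

```text
2.8 [528.97859011  59.15172554 317.35642769] [-1.79964208e+02  1.57058499e-02  2.25527093e-01] [5.12009514e+00 1.19216249e+01 8.57045950e+01 3.73309661e-02
 8.23863764e+01 9.48896228e+01] [-0.15031001 -0.22604362 -0.77094328]
mug 0.69 [197.9, 40.9, 60.5, 90.1] 224.8 93.4
mug 0.62 [362.4, 36.3, 89.8, 93.9] 411.2 91.2
mug 0.58 [103.6, 129.7, 46.5, 39.4] 124.7 147.5
lid_bar 0.76 [153.8, 5.1, 192.8, 219.1] 256.7 103.3
grill 0.65 [159.7, 5.7, 190.9, 215.1] 256.7 101.6
```

View pics/w1.png

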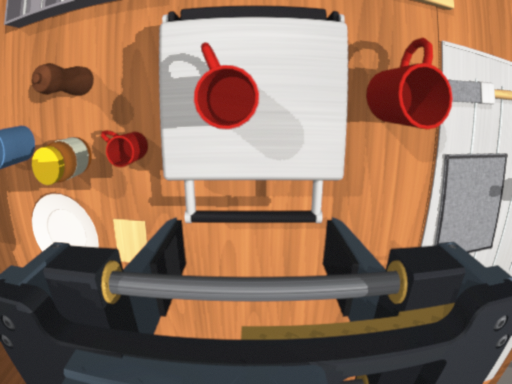

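Run:
```python
from h import *
f=lambda u,v,z:atz('wrist',u,v,z)[:2].round(1)
print('rim',f(226,97,185),f(195,97,185),f(258,97,185),f(226,67,185),f(226,128,185))
print('handle',f(207,47,170),f(212,60,170))
print('bar',f(188,216,78),f(323,216,78))
print('lid front',f(165,179,100),f(343,179,100),'mid',f(160,90,100),f(347,90,100))
print('bigmug',f(425,95,100),'mat',[f(*p,9) for p in((445,155),(507,153),(500,240),(437,252))])
```

```text
rim [622.4  83.4] [623.4 113.9] [622.1  52.6] [652.1  83.3] [591.9  83.8]
handle [676.1 104.1] [662.   98.9]
bar [458.3 152.8] [458.2 -44.6]
lid front [519.7 176. ] [519.7 -63.2] mid [638.1 176.8] [638.  -62.8]
bigmug [ 643.  -181.7] mat [array([ 546.2, -295.2]), array([ 561.8, -475.6]), array([ 359.6, -517.4]), array([ 346.2, -320.9])]
```

>>> send_rows(deltas=[[[0.06, -0.02, 0], [0, 0, 0]], [[0.06, -0.02, 0], [0, 0, 0]], [[0.066, -0.014, 0], [0, 0, 0]], [[0, 0, 0.058], [0, 0, -0.233]], [[0, 0, 0.058], [0, 0, -0.233]], [[0, 0, 0.058], [0, 0, -0.233]], [[0, 0, 0], [0, 0, 0]], [[0, 0, 0], [0, 0, 0]], [[0, 0, 0], [0, 0, 0]]])

```text
time_s: 3.9
ee_pos: [622.0, 83.1, 233.3]
ee_rot: [179.9, -0.2, 19.9]
force: [0.2, 0.5, -0.1]
gripper_width: 91.1
gripper_force: 0.0
```

Run:
```python
from h import *
s=state();print(s['time_s'],s['ee_pos'],s['ee_rot'],s['force'])
a=snap('wrist','w2')
c=calibration('wrist');R=np.array(c['R']);t=np.array(c['t']);K=np.array(c['mtx'])
a=a.copy()
for k in range(36):
  X=R@np.array([622+30*np.cos(k/5.73),83.5+30*np.sin(k/5.73),185])+t
  r=np.hypot(X[0],X[1]);th=np.arctan2(r,X[2])
  cv2.circle(a,(int(K[0,2]+K[0,0]*th*X[0]/r),int(K[1,2]+K[0,0]*th*X[1]/r)),1,(0,255,0),-1)
cv2.imwrite('pics/w2.png',a[:,:,::-1])
```

```text
3.9 [621.96867488  83.09708119 233.29121853] [179.94302823  -0.2204348   19.88403   ] [ 0.17683412  0.53852555 -0.06777689]
```

View pics/w2.png

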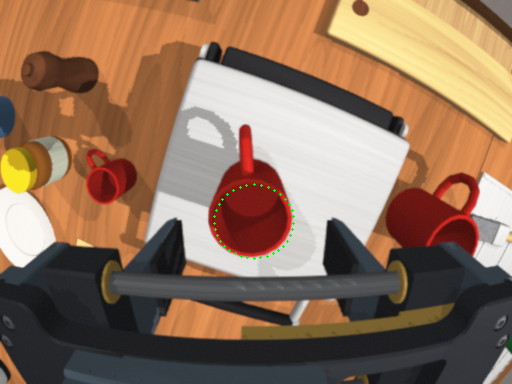

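>>> send_rows(deltas=[[[0, 0, 0.06], [0, 0, 0]], [[0, 0, 0.06], [0, 0, 0]], [[0, 0, 0.046], [0, 0, 0]], [[0, 0, 0], [0, 0, 0]], [[0, 0, 0], [0, 0, 0]]])

```text
time_s: 4.45
ee_pos: [621.9, 83.6, 149.5]
ee_rot: [180.0, -0.1, 20.0]
force: [-0.4, -0.4, -0.7]
gripper_width: 91.4
gripper_force: 0.0
```

>>> send_rows(deltas=[[[0, 0, 0], [0, 0, 0]], [[0, 0, 0], [0, 0, 0]], [[0, 0, 0], [0, 0, 0]], [[0, 0, 0], [0, 0, 0]], [[0, 0, 0], [0, 0, 0]], [[0, 0, 0], [0, 0, 0]], [[0, 0, 0], [0, 0, 0]]], grip=1, grip_force=20)

```text
time_s: 5.15
ee_pos: [621.3, 84.5, 149.0]
ee_rot: [-179.9, -0.1, 20.0]
force: [-1.3, 4.0, 5.0]
gripper_width: 63.1
gripper_force: 20.0
```

>>> send_rows(deltas=[[[0, 0, -0.01], [0, 0, 0]], [[0, 0, -0.03], [0, 0, 0]], [[0, 0, -0.05], [0, 0, 0]], [[0, 0, -0.05], [0, 0, 0]], [[0, 0, -0.05], [0, 0, 0]], [[0, 0, -0.03], [0, 0, 0]], [[0, 0, 0], [0, 0, 0]]])

```text
time_s: 5.85
ee_pos: [621.9, 83.0, 259.8]
ee_rot: [179.9, -0.2, 20.0]
force: [0.6, 0.1, -3.1]
gripper_width: 63.4
gripper_force: 20.0
```

>>> send_rows(deltas=[[[-0.02, 0.025, 0], [0, 0, 0]], [[-0.04, 0.048, 0], [0, 0, 0]], [[-0.05, 0.06, 0], [0, 0, 0]], [[-0.05, 0.06, 0], [0, 0, 0]], [[-0.05, 0.06, 0], [0, 0, 0]], [[-0.05, 0.06, 0], [0, 0, 0]], [[-0.05, 0.06, 0], [0, 0, 0]], [[-0.05, 0.06, 0], [0, 0, 0]], [[-0.05, 0.06, 0], [0, 0, 0]], [[-0.05, 0.06, 0], [0, 0, 0]]])

```text
time_s: 6.85
ee_pos: [497.0, -256.8, 256.0]
ee_rot: [-179.9, 0.2, 20.0]
force: [0.8, 0.1, -2.4]
gripper_width: 63.0
gripper_force: 20.0
```

>>> send_rows(deltas=[[[-0.05, 0.06, 0], [0, 0, 0]], [[-0.05, 0.06, 0], [0, 0, 0]], [[-0.05, 0.06, 0], [0, 0, 0]], [[-0.03, 0.04, 0], [0, 0, 0]], [[0, 0.005, 0], [0, 0, 0]], [[0, 0, 0], [0, 0, 0]]])

```text
time_s: 7.45
ee_pos: [452.2, -391.7, 256.2]
ee_rot: [-179.8, 0.1, 19.9]
force: [-0.2, 0.6, -2.1]
gripper_width: 63.0
gripper_force: 20.0
```

Run:
```python
from h import *
s=state();print(s['time_s'],s['ee_pos'],s['ee_rot'],s['force'],s['gripper_width'])
snap('wrist','w3')
for l in('mat','mug'):
  for d in trace('wrist',l)[:2]:
    c=max(cv2.findContours(d['pixels'].astype(np.uint8),0,2)[0],key=cv2.contourArea)
    print(l,d['p'],d['bbox'],[(tuple(map(int,p)),atz('wrist',*map(float,p),9)[:2].round(0)) for p in cv2.approxPolyDP(c,6,True)[:,0]])
```

```text
7.45 [ 452.15633524 -391.74375375  256.18843079] [-1.79820150e+02  1.00281971e-01  1.99225155e+01] [-0.21486151  0.55097946 -2.05187276] 63.03748599974493
mat 0.64 [174.6, 76.7, 162.6, 152.3] [((209, 77), array([ 551., -289.])), ((177, 225), array([ 331., -310.])), ((197, 217), array([ 354., -335.])), ((205, 228), array([ 342., -352.])), ((218, 196), array([ 396., -355.])), ((237, 180), array([ 428., -373.])), ((237, 142), array([ 479., -355.])), ((247, 131), array([ 498., -363.])), ((256, 138), array([ 493., -378.])), ((258, 178), array([ 441., -400.])), ((286, 191), array([ 437., -444.])), ((301, 218), array([ 406., -481.])), ((335, 112), array([ 567., -467.]))]
mug 0.95 [97.6, 0.4, 83.0, 27.3] [((99, 0), array([623., -80.])), ((142, 24), array([ 599., -168.])), ((165, 19), array([ 613., -199.])), ((180, 0), array([ 646., -210.]))]
mug 0.8 [191.3, 130.2, 124.6, 198.9] [((243, 133), array([ 494., -359.])), ((237, 180), array([ 429., -373.])), ((217, 199), array([ 392., -355.])), ((190, 274), array([ 254., -352.])), ((316, 274), array([ 324., -544.])), ((294, 204), array([ 423., -463.])), ((279, 185), array([ 442., -431.])), ((258, 177), array([ 443., -399.])), ((255, 137), array([ 494., -376.]))]
```

View pics/w3.png

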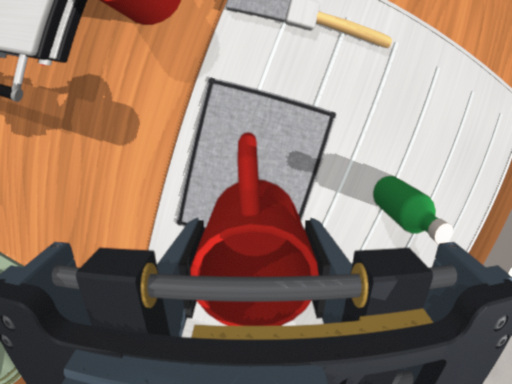

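>>> send_rows(deltas=[[[0, 0, 0.04], [0, 0, 0]], [[0, 0, 0.08], [0, 0, 0]], [[0, 0, 0.08], [0, 0, 0]], [[0, 0, 0.08], [0, 0, 0]], [[0, 0, 0.06], [0, 0, 0]], [[0, 0, 0.03], [0, 0, 0]], [[0, 0, 0], [0, 0, 0]], [[0, 0, 0], [0, 0, 0]]])

```text
time_s: 8.4
ee_pos: [454.2, -391.0, 73.5]
ee_rot: [180.0, -0.0, 20.1]
force: [0.7, 1.0, -2.0]
gripper_width: 62.9
gripper_force: 20.0
```

>>> send_rows(deltas=[[[0, 0, 0.006], [0, 0, 0]], [[0, 0, 0.006], [0, 0, 0]], [[0, 0, 0], [0, 0, 0]], [[0, 0, 0], [0, 0, 0]]])

```text
time_s: 8.8
ee_pos: [453.7, -391.6, 67.4]
ee_rot: [180.0, -0.0, 20.0]
force: [0.9, -0.0, -2.4]
gripper_width: 63.2
gripper_force: 20.0
```

>>> send_rows(deltas=[[[0, 0, 0.008], [0, 0, 0]], [[0, 0, 0.004], [0, 0, 0]], [[0, 0, 0], [0, 0, 0]], [[0, 0, 0], [0, 0, 0]]])

```text
time_s: 9.2
ee_pos: [453.5, -391.5, 60.8]
ee_rot: [-180.0, 0.0, 20.0]
force: [0.4, -0.9, -2.5]
gripper_width: 63.1
gripper_force: 20.0
```

>>> send_rows(deltas=[[[0, 0, 0.003], [0, 0, 0]], [[0, 0, 0.002], [0, 0, 0]], [[0, 0, 0], [0, 0, 0]], [[0, 0, 0], [0, 0, 0]]])

```text
time_s: 9.6
ee_pos: [453.6, -391.5, 58.4]
ee_rot: [180.0, 0.0, 20.0]
force: [-0.9, 0.2, -2.2]
gripper_width: 63.1
gripper_force: 20.0
```

>>> send_rows(deltas=[[[0, 0, 0.003], [0, 0, 0]], [[0, 0, 0], [0, 0, 0]], [[0, 0, 0], [0, 0, 0]]])

```text
time_s: 9.9
ee_pos: [453.7, -391.6, 58.0]
ee_rot: [180.0, -0.0, 20.0]
force: [-2.1, -0.2, 6.3]
gripper_width: 63.0
gripper_force: 20.0
```

>>> send_rows(deltas=[[[0, 0, 0], [0, 0, 0]], [[0, 0, 0], [0, 0, 0]], [[0, 0, 0], [0, 0, 0]], [[0, 0, 0], [0, 0, 0]], [[0, 0, 0], [0, 0, 0]], [[0, 0, 0], [0, 0, 0]]], grip=0)

```text
time_s: 10.5
ee_pos: [453.6, -391.5, 56.9]
ee_rot: [180.0, 0.0, 20.0]
force: [0.3, -0.4, 0.4]
gripper_width: 91.6
gripper_force: 0.0
```

>>> send_rows(deltas=[[[0, 0, -0.02], [0, 0, 0]], [[0, 0, -0.06], [0, 0, 0]], [[0, 0, -0.08], [0, 0, 0]], [[0, 0, -0.09], [0, 0, 0]], [[0, 0, -0.09], [0, 0, 0]], [[0, 0, -0.09], [0, 0, 0]], [[0, 0, 0], [0, 0, 0]]])

```text
time_s: 11.2
ee_pos: [455.9, -393.5, 280.4]
ee_rot: [179.2, -0.4, 20.0]
force: [0.6, 0.5, 0.6]
gripper_width: 91.3
gripper_force: 0.0
```

Run:
```python
from h import *
s=state();print(s['time_s'],s['ee_pos'],s['ee_rot'],s['force'],s['gripper_width'])
snap('wrist','w4')
for d in trace('wrist','mug')[:4]:
    x,y,w,h=d['bbox'];print(d['p'],d['bbox'],atz('wrist',x+w/2,y+h/2,80).round(0))
```

```text
11.2 [ 455.87683589 -393.46515917  280.42850785] [179.21627025  -0.42297437  20.03123158] [0.58031815 0.53254411 0.58776481] 91.2928423901535
0.86 [91.3, 1.6, 88.1, 32.0] [ 598. -184.   80.]
0.7 [226.1, 118.9, 49.3, 86.8] [ 470. -382.   80.]
```

View pics/w4.png

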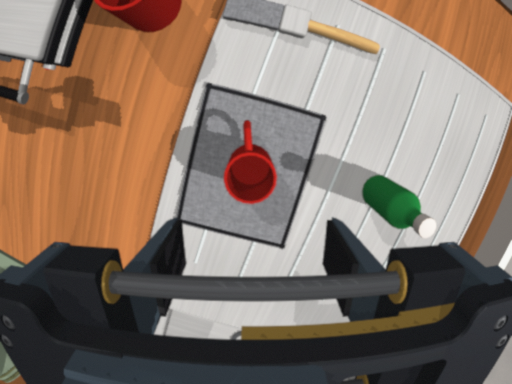

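>>> send_rows(deltas=[[[0.018, -0.048, 0], [0, 0, 0]], [[0.03, -0.08, 0], [0, 0, 0]], [[0.034, -0.091, 0], [0, 0, 0]], [[0.034, -0.091, 0], [0, 0, 0]], [[0.034, -0.091, 0], [0, 0, 0]], [[0.034, -0.091, 0], [0, 0, 0]], [[0.034, -0.091, 0], [0, 0, 0]], [[0.034, -0.091, 0], [0, 0, 0]], [[0.034, -0.091, 0], [0, 0, 0]], [[0.028, -0.07, 0], [0, 0, 0]]], grip=0.4)

```text
time_s: 12.3
ee_pos: [456.5, 56.9, 270.4]
ee_rot: [-179.9, 0.2, 20.1]
force: [0.8, -1.0, -0.3]
gripper_width: 55.0
gripper_force: 0.0
```

>>> send_rows(deltas=[[[0, 0, 0], [0, 0, -0.2443]], [[0, 0, 0], [0, 0, -0.2443]], [[0, 0, 0], [0, 0, -0.2443]], [[0, 0, 0], [0, 0, -0.2443]], [[0, 0, 0], [0, 0, -0.2443]], [[0, 0, 0], [0, 0, -0.2443]], [[0, 0, 0], [0, 0, -0.2443]], [[0, 0, 0], [0, 0, -0.2443]], [[0, 0, 0], [0, 0, -0.2443]], [[0, 0, 0], [0, 0, -0.2443]]])

```text
time_s: 13.3
ee_pos: [457.0, 54.4, 270.1]
ee_rot: [-179.8, 0.0, 90.3]
force: [-0.2, -0.5, 0.2]
gripper_width: 54.7
gripper_force: 0.0
```

Run:
```python
from h import *
s=state();print(s['time_s'],s['ee_pos'],s['ee_rot'],s['qpos'],s['gripper_width'])
snap('wrist','w5')
```

```text
13.3 [456.96176131  54.44162663 270.13736181] [-1.79767209e+02  2.58955261e-02  9.03043579e+01] [ 5.36582863e+00  6.45684647e+00  9.91632050e+01 -5.45190828e-03
  7.46141166e+01  5.06298062e+00] 54.69991436272028
```

View pics/w5.png

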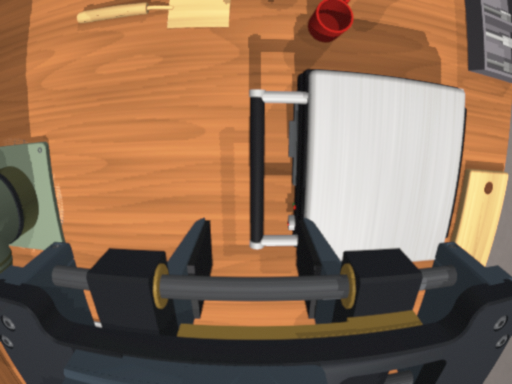

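Run:
```python
from h import *
f=lambda u,v,z:atz('wrist',u,v,z)[:2].round(1)
for v in(110,170,225): print(f(250.5,v,78),f(257.3,v,78),f(264,v,78))
print(f(257,95,80),f(257,242,80),f(309,80,100))
```

```text
[452.5 135.3] [460.5 135.4] [468.2 135.5]
[453.1  63.4] [461.3  63.5] [469.3  63.5]
[453.5  -8.3] [462.2  -8.2] [470.7  -8.1]
[459.9 153. ] [462.1 -31.5] [516.4 170.8]
```

>>> send_rows(deltas=[[[0.006, 0.009, 0.05], [0, 0, 0]], [[0, 0, 0.08], [0, 0, 0]], [[0, 0, 0.08], [0, 0, 0]], [[0, 0, 0.08], [0, 0, 0]], [[0, 0, 0.06], [0, 0, 0]], [[0, 0, 0.03], [0, 0, 0]], [[0, 0, 0.014], [0, 0, 0]], [[0, 0, 0], [0, 0, 0]], [[0, 0, 0], [0, 0, 0]]])

```text
time_s: 14.25
ee_pos: [462.9, 57.6, 75.3]
ee_rot: [180.0, 0.0, 90.0]
force: [-0.2, 1.0, 0.1]
gripper_width: 54.5
gripper_force: 0.0
```

>>> send_rows(deltas=[[[0, 0, 0.004], [0, 0, 0]], [[0, 0, 0], [0, 0, 0]], [[0, 0, 0], [0, 0, 0]], [[0, 0, 0], [0, 0, 0]], [[0, 0, 0], [0, 0, 0]], [[0, 0, 0], [0, 0, 0]], [[0, 0, 0], [0, 0, 0]]], grip=1, grip_force=25)

```text
time_s: 14.95
ee_pos: [459.4, 57.5, 72.8]
ee_rot: [-179.6, 0.0, 90.0]
force: [-6.4, 0.3, 5.8]
gripper_width: 17.4
gripper_force: 25.0
```

Run:
```python
from h import *
s=state();print(s['ee_pos'],s['force'],s['gripper_width'])
p=[]
for k in range(11):
  a=np.radians(3.23+4.5*k);p.append(283.4*np.array([-np.cos(a),np.sin(a)]))
p=np.array(p);print(np.c_[np.diff(p,axis=0)/500].round(4),p[-1]-p[0])
```

```text
[459.40795457  57.45430457  72.78310677] [-6.43202118  0.32555967  5.77526208] 17.446697662068964
[[0.0043 0.0443]
 [0.0077 0.0438]
 [0.0111 0.0431]
 [0.0145 0.0421]
 [0.0177 0.0408]
 [0.0209 0.0393]
 [0.0239 0.0375]
 [0.0268 0.0356]
 [0.0295 0.0333]
 [0.032  0.0309]] [ 94.16513398 195.39880583]
```

>>> send_rows(deltas=[[[0, -0.004, -0.01], [0, 0, 0]], [[0, 0.001, -0.0343], [0, 0, 0]], [[0, 0.0077, -0.0438], [0, 0, 0]], [[0, 0.0111, -0.0431], [0, 0, 0]], [[0, 0.0145, -0.0421], [0, 0, 0]], [[0, 0.0088, -0.0204], [0, 0, 0]], [[0, 0, 0], [0, 0, 0]], [[0, 0, 0], [0, 0, 0]]])

```text
time_s: 15.75
ee_pos: [480.8, 57.5, 168.8]
ee_rot: [-179.8, 0.0, 90.0]
force: [-4.3, -0.5, -1.5]
gripper_width: 17.5
gripper_force: 25.0
```

Run:
```python
from h import *
s=state();print(s['ee_pos'],s['ee_rot'],s['force'],s['torque'],s['gripper_width'])
```

```text
[480.83008353  57.48346884 168.84402758] [-1.79844897e+02  1.32426579e-02  9.00163699e+01] [-4.31435607 -0.50871448 -1.51221125] [-0.05167718  0.63292805  0.04987342] 17.453319258328605
```

>>> send_rows(deltas=[[[0, 0.006, -0.0204], [0, 0, 0]], [[0, 0.0209, -0.0393], [0, 0, 0]], [[0, 0.0239, -0.0375], [0, 0, 0]], [[0, 0.0268, -0.0356], [0, 0, 0]], [[0, 0.0295, -0.0333], [0, 0, 0]], [[0, 0.022, -0.022], [0, 0, 0]], [[0, 0.01, -0.009], [0, 0, 0]], [[0, 0, 0], [0, 0, 0]], [[0, 0, 0], [0, 0, 0]], [[0, 0, 0], [0, 0, 0]]])

```text
time_s: 16.75
ee_pos: [548.5, 57.8, 269.9]
ee_rot: [-179.6, -0.0, 90.0]
force: [-12.2, 0.5, 9.0]
gripper_width: 17.4
gripper_force: 25.0
```

Run:
```python
from h import *
s=state();print(s['ee_pos'],s['ee_rot'],s['force'],s['torque'],s['gripper_width'],s['gripper_force'])
z=s['ee_pos'][2]+5
print(np.degrees(np.arcsin((z-62)/283.4))-3.23)
b=snap('side','s2');a=grab_frame('scene')
cv2.imwrite('pics/f.png',cv2.resize(np.hstack([a[90:300,100:370],b[90:300,120:390]])[:,:,::-1],None,fx=1.45,fy=1.45))
```

```text
[548.47496366  57.77484807 269.91019557] [-1.79626380e+02 -2.03059132e-02  9.00185042e+01] [-12.22127188   0.50034118   8.97426718] [0.01407144 2.27564793 0.10090263] 17.359564133815756 24.997335970401764
45.47059430776125
```

View pics/f.png

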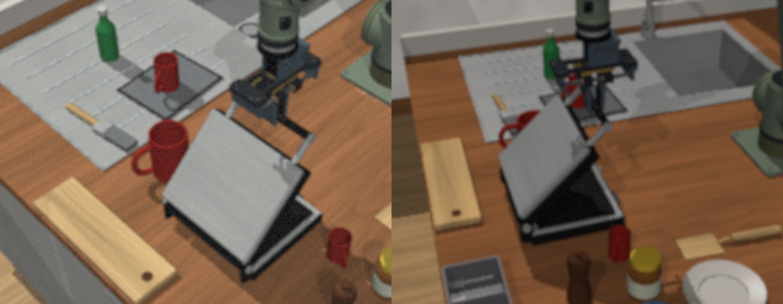

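>>> send_rows(deltas=[[[0, -0.004, -0.003], [0, 0, 0]], [[0, 0, 0], [0, 0, 0]], [[0, 0, 0], [0, 0, 0]], [[0, 0, 0], [0, 0, 0]], [[0, 0, 0], [0, 0, 0]]])

```text
time_s: 17.35
ee_pos: [548.7, 57.7, 270.3]
ee_rot: [-179.9, -0.0, 90.0]
force: [-7.5, 0.6, 1.6]
gripper_width: 17.4
gripper_force: 25.0
```

Run:
```python
from h import *
s=state();print(s['ee_pos'],s['force'],s['gripper_force'],np.abs(s['qvel']).max())
print(np.degrees(np.arcsin((s['ee_pos'][2]+5-62)/283.4))-3.23)
print(job_done())
```

```text
[548.73407954  57.74638789 270.28004777] [-7.49796126  0.58848045  1.56183082] 24.995302855968475 0.16284797153263456
45.58401726385213
the job is handed in; nothing more can be done
None
```

The red mug is standing upright in the middle of the drying mat, the gripper is holding the grill lid still at about 45 degrees, and the job was handed in at about 17 s; the hand-in returned no verdict.

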